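Seal two biscuit canisters with their press discs and bamboo lids

TASK

Put the biscuits away airtight for the night: into each of the two canisters lower the grey press disc whose knob has that canister's colour, gently and without letting it drop, until it rests flat on the biscuits inside; then close each canister with the bamboo lid whose knob has its colour, pushed fully home on the rim. Leave the red-capped jar, the honey jar and the purple cup where they are.

Things in the scene. Friction and masses are not known exactly. Their poses are not given: they have to be found in the camera images.
- teal_canister: larger canister: dark teal metal, opaque, open, upright, fixed; outer diameter 120, height 120, bore 112 mm. Holds a flat layer of rigid dark cocoa biscuits, amount unknown: their tops lie 42 to 60 mm below the rim, so lower the disc until contact is felt; no room in the bore to open a gripper wide. Origin: centre of its underside, on the counter; z up.
- yellow_canister: smaller canister: mustard-yellow metal, opaque, open, upright, fixed; outer diameter 100, height 105, bore 92 mm. Holds a flat layer of rigid pale butter biscuits, amount unknown: their tops lie 42 to 60 mm below the rim, so lower the disc until contact is felt; no room in the bore to open a gripper wide. Origin: centre of its underside, on the counter; z up.
- teal_press: press disc (inner lid) of the dark teal canister: silver-grey disc, dark seal round the edge, dark teal knob in the middle. Diameter 106 mm (3 mm play all round in its bore), 14 mm thick, lower edge bevelled 5 mm; knob: round post, diameter 20 mm, top 34 mm above the underside. About 0.12 kg. Starts flat on the counter, knob up. Origin: centre of underside; z up.
- yellow_press: press disc (inner lid) of the mustard-yellow canister: silver-grey disc, dark seal round the edge, mustard-yellow knob in the middle. Diameter 86 mm (3 mm play all round in its bore), 14 mm thick, lower edge bevelled 5 mm; knob: round post, diameter 20 mm, top 34 mm above the underside. About 0.12 kg. Starts flat on the counter, knob up. Origin: centre of underside; z up.
- teal_lid: outer lid of the dark teal canister: pale bamboo disc, diameter 120 mm, 12 mm thick, on a dark plug 107 mm wide, 6 mm deep, bevelled 4 mm (2.5 mm play all round in the bore); dark teal knob: round post, diameter 20 mm, top 38 mm above the plug's underside. About 0.15 kg. Starts on its plug, knob up. Origin: centre of plug's underside, 6 mm below the rim when home; z up.
- yellow_lid: outer lid of the mustard-yellow canister: pale bamboo disc, diameter 100 mm, 12 mm thick, on a dark plug 87 mm wide, 6 mm deep, bevelled 4 mm (2.5 mm play all round in the bore); mustard-yellow knob: round post, diameter 20 mm, top 38 mm above the plug's underside. About 0.15 kg. Starts on its plug, knob up. Origin: centre of plug's underside, 6 mm below the rim when home; z up.
- red_jar: bystander, leave it: glass jar with a red cap, diameter 66 mm, height 86 mm, upright. Origin: centre of its underside.
- purple_cup: bystander, leave it: small purple espresso cup with one handle, 65x94 mm, height 52 mm. Origin: centre of its underside.
- honey: bystander, leave it: honey jar with a grey cap, 66x72 mm, height 102 mm, upright. Origin: centre of its underside.
- case_corner (a point): fixed, keep the arm clear of it: the front left top corner of the glass display case on the counter. The case is solid; from this corner it runs away from the robot (+x) and to the right (-y), from the counter up to this height.
There are look-alikes about, which are no part of the job. What is shaped like the teal_canister but blue is not meant.

How it is judged:
At the end, for the whole second after the job is handed in: In each canister its own press disc lies level (within 0.06 rad) and centred (8 mm) on the biscuits, knob up, and its own bamboo lid is home: level (0.04 rad), within 6 mm of centre and 3 mm of full depth. All four are at rest and released; both jars and the cup are within 30 mm of where they stood (horizontal distance between teal_press and teal_canister below 0.008 m and z of teal_press in the frame of teal_canister between 0.03 and 0.084 m and angle between each of teal_press, yellow_press's own z axis and vertical below 0.06 rad and horizontal distance between teal_lid and teal_canister below 0.006 m and z of teal_lid in the frame of teal_canister between 0.111 and 0.117 m and angle between each of teal_lid, yellow_lid's own z axis and vertical below 0.04 rad and linear speed of each of teal_press, teal_lid, yellow_press, yellow_lid below 0.02 m/s and horizontal distance between yellow_press and yellow_canister below 0.008 m and z of yellow_press in the frame of yellow_canister between 0.03 and 0.069 m and horizontal distance between yellow_lid and yellow_canister below 0.006 m and z of yellow_lid in the frame of yellow_canister between 0.096 and 0.102 m and distance of each of red_jar, purple_cup, honey from where it was at the start of the episode below 0.03 m); the robot touches nothing.
It fails at once if the teal press disc drops freely inside the canister (falls faster than 0.4 m/s) (horizontal distance between teal_press and teal_canister below 0.03 m and z of teal_press in the frame of teal_canister below 0.125 m and linear speed of teal_press above 0.4 m/s).
It fails at once if the yellow press disc drops freely inside the canister (falls faster than 0.4 m/s) (horizontal distance between yellow_press and yellow_canister below 0.03 m and z of yellow_press in the frame of yellow_canister below 0.11 m and linear speed of yellow_press above 0.4 m/s).
It fails at once if the red-lidded jar is pushed more than 30 mm from its place (distance of red_jar from where it was at the start of the episode above 0.03 m).
It fails at once if the purple espresso cup is pushed more than 30 mm from its place (distance of purple_cup from where it was at the start of the episode above 0.03 m).
It fails at once if the honey jar is pushed more than 30 mm from its place (distance of honey from where it was at the start of the episode above 0.03 m).
It also fails if it takes over 128 s, if anything falls off the work surface, if the arm or the gripper's body presses on something with over 40 N, if the wrist force passes 120 N, or if a joint passes its speed limit or range.

ROBOT

A 6-joint arm with a two-finger parallel gripper is mounted at the origin on a cart in front of the work surface, level with it; the furniture and walls round the work are solid. World frame = base frame: x ahead of the robot, y to its left, z up, the work surface at z = 0. Lengths are in m, angles in rad, forces in N, time in s.
With the tool pointing down it reaches from about 0.35 to 0.775 m from the base axis. Payload 5.5 kg.
Tool frame: the origin (TCP) lies where the fingers leave the gripper's body, on its centre line; the fingertips stand 73 mm ahead of it and the grasp point (between the pads) lies 54 mm ahead of it; z points along the fingers, y is the direction in which the jaws open and shut (so a half turn about z gives the same grasp; the last joint's range is limited). The gripper opens to 85 mm and grips with 20 to 120 N. Pads are 22 mm wide; open, the fingers measure 114 mm over their backs; the gripper's body (76 mm by 85 mm) begins 54 mm behind the grasp point. The pads swing forward as they close: fully open they stand 13 mm farther back than shut.
Start: joints at [1.04, 0.313, 0.046, 1.304, 0, 1.431], TCP at [0.219, 0.532, 0.304] pointing down, gripper open.
Joint ranges: [-2.76, 2.76], [-0.86, 1.69], [-1.03, 1.26], [-2.2, 2.34], [-1.47, 1.5], [-3.14, 3.14]. Speed limits (rad/s): [2.57, 2.57, 3.14, 3.14, 3.14, 3.14].

INTERFACE

Orientations are given as a unit quaternion [w, x, y, z].
In Python, from workcell import env, read_camera, job, cut_out gives the robot as it stands.
- The arm moves only by the tool servo_tool, never from a script. Its argument "deltas" is a list of rows, each an object of numbers: "dx", "dy", "dz": the shift along the world's x, y, z in mm; "rx", "ry", "rz": the turn, a rotation vector about the world's x, y, z in rad; "fingers": the closure, from -1 (fully open) to 1 (shut). A call has 1 to 8 rows; each row shifts and turns the commanded pose from where the row before left it; what a row does not reach is not made up. A row lasts 1/10 s, in which the tool goes at most 50 mm and 8.59 degrees, less where a joint would pass 70% of its speed; a pose out of reach is approached as far as the arm can. A call is refused whole if a number of a shift passes 50 or a number of a turn 0.15, either way. A call with a gripper value outside its range is refused whole. The fingers move at their own pace and stop on an object; "newtons" is the grip in N (left out, the last holds). Time passes only in rows, so rows that do not move let the fingers close. It gives the time, the measured TCP pose, the force and the opening at its end, in the units of the state.
- env.get_state(): the state, without advancing time (a new reading comes with each control period).
- read_camera(name): name is "scene" or "top" or "wrist"; returns a dict with "img" (384x512x3 uint8, red, green, blue), "intrinsics" (3x3 intrinsics, pixels), "extrinsics" (4x4, takes a point from camera to world coordinates); the wrist camera has in their place "hand_eye" (4x4, takes a point from camera to tool coordinates, whose origin is the TCP and whose axes are the flange's). Camera axes: x right, y down, z forward; pixel columns grow to the right and rows downward; lengths in m; the calibration is good to about 2 mm. A picture is of the moment at which its call begins: read the wrist's pose just before it. There is no depth.
- job.hand_in(): hands the job in, once; it reports no verdict.
Trained networks look in the newest picture that a camera, given by its name, has taken for a name from the list of things; names that differ only in an ending like _2 or _b are one class to them, and where a whole thing is asked for, a point or a joint stands for the part that bears it (a point fixed in the world has none). Each returns a list of dicts, best first, with "confidence" (0 to 1); they miss things now and then, are a little off and sometimes report something else, mostly with a low value. They report only what shows in the picture. A call takes as long as a camera call. They do not tell look-alikes from the thing itself.
- cut_out(target, camera): "region" (384x512 bool, what is visible of it) and "extent" ([left, top, right, bottom] in pixels, round what is visible of it).
The state is a dict: "clock": time; "joint_pos": joint angles; "qvel": joint speeds; "tau": joint torques, N m; "tcp_pos": TCP position; "orientation": TCP orientation; "wrist_force": force on the tool from outside, world axes, zero at the start; "ft_torque": the same for the moment, N m; "finger_gap": finger opening in m.
Only numpy, scipy, OpenCV 4.12 (cv2) and the standard library are available. Lean on these libraries where they do the work, as an engineer would, in place of code of your own. Each camera call takes 0.05 s, during which the arm holds its last target. There are 200 camera calls.

## Working session

There is one attempt and no reset: what is moved stays moved. The work goes in short steps, Python scripts to look and compute and a tool call to move; the robot and the scene stay as the last step left them, time stands still between calls to the robot, and variables do not carry over. Pictures are saved under pics/ and viewed, about 12 in all and at most 16, crops included, and the job is handed in when it is done.

Besides the shell and the picture viewer there is one more tool, called after "Emit:" as name(argument=value, ...) on one line, values as JSON. servo_tool: Moves the arm, as the interface text tells. Its arguments: {"type":"object","properties":{"deltas":{"type":"array"},"newtons":{"type":"number"}},"required":["deltas"]}

```bash
mkdir -p pics; ls; cat > h.py <<'E'
import numpy as np, cv2
from workcell import env, read_camera, job, cut_out
def save(n,im): cv2.imwrite('pics/'+n+'.png',im[...,::-1])
def ray(c,u,v,z):
    K=np.array(c['intrinsics']);E=np.array(c['extrinsics'])
    d=E[:3,:3]@np.linalg.solve(K,[u,v,1]);o=E[:3,3]
    return o+d*(z-o[2])/d[2]
def proj(c,p):
    K=np.array(c['intrinsics']);E=np.array(c['extrinsics'])
    q=E[:3,:3].T@(np.asarray(p)-E[:3,3]);q=K@q;return q[:2]/q[2]
def wrist():
    from scipy.spatial.transform import Rotation as R
    s=env.get_state();c=read_camera('wrist');q=s['orientation']
    T=np.eye(4);T[:3,:3]=R.from_quat([q[1],q[2],q[3],q[0]]).as_matrix();T[:3,3]=s['tcp_pos']
    c['extrinsics']=T@np.array(c['hand_eye']);return c
E
python3 - <<'E'
from h import *
t=read_camera('top');save('top',t['img'])
names=['teal_canister','yellow_canister','teal_press','yellow_press','teal_lid','yellow_lid','red_jar','purple_cup','honey']
zs=[.12,.105,.014,.014,.018,.018,.086,.052,.102]
def rep(c,cam):
  for n,z in zip(names,zs):
    for r in cut_out(n,cam)[:3]:
        e=r['extent'];m=r['region'];print(cam,n,round(r['confidence'],2),np.round(e),ray(c,(e[0]+e[2])/2,(e[1]+e[3])/2,z).round(3),r['region'].sum(), c['img'][m].mean(0).round())
rep(t,'top')
s=read_camera('scene');save('scene',s['img']);rep(s,'scene')
print(np.array(t['extrinsics']).round(3),t['intrinsics'],np.array(s['extrinsics']).round(3),np.array(wrist()['hand_eye']).round(3))
print(env.get_state())
E
```

```text
pics
top teal_canister 0.63 [244. 213. 273. 248.] [ 0.454 -0.065  0.12 ] 374 [30. 67. 68.]
top teal_canister 0.58 [358. 213. 398. 248.] [ 0.478 -0.507  0.12 ] 1039 [ 25.  53. 103.]
top teal_canister 0.31 [159. 208. 188. 237.] [0.465 0.251 0.12 ] 235 [104.  80.  22.]
top yellow_canister 0.66 [316. 226. 334. 245.] [ 0.451 -0.313  0.105] 237 [78. 65. 79.]
top yellow_canister 0.58 [159. 207. 190. 238.] [0.467 0.248 0.105] 348 [115.  90.  32.]
top teal_press 0.67 [205. 220. 226. 241.] [0.46  0.103 0.014] 491 [123. 128. 126.]
top yellow_press 0.77 [131. 212. 152. 235.] [0.472 0.394 0.014] 348 [122. 121. 113.]
top teal_lid 0.85 [147. 174. 174. 205.] [0.615 0.333 0.018] 654 [168. 145. 102.]
top teal_lid 0.23 [128. 213. 152. 237.] [0.465 0.398 0.018] 401 [119. 118. 110.]
top yellow_lid 0.61 [192. 183. 216. 208.] [0.596 0.157 0.018] 438 [174. 148. 102.]
top red_jar 0.77 [283. 228. 303. 252.] [ 0.431 -0.198  0.086] 298 [136.  64.  57.]
top red_jar 0.57 [132. 214. 152. 236.] [0.455 0.375 0.086] 412 [119. 118. 110.]
top purple_cup 0.57 [314. 222. 333. 246.] [ 0.464 -0.317  0.052] 204 [76. 62. 76.
[... 1756 characters left out ...]
  0.     0.     1.   ]]
{'clock': 1.05, 'joint_pos': array([ 1.04038243e+00,  3.13239356e-01,  4.60777774e-02,  1.30361140e+00,
       -2.10225986e-05,  1.43119807e+00]), 'qvel': array([ 0.00041766,  0.00186728, -0.00013445, -0.00011941, -0.00245693,
       -0.00097328]), 'tau': array([ 2.99796045e-05, -4.80477691e+01,  2.98818773e+01,  3.85667736e-04,
       -2.48944898e-04,  1.90809988e-05]), 'tcp_pos': array([0.21906596, 0.53165866, 0.30389167]), 'orientation': array([1.37646228e-05, 1.94166609e-01, 9.80968566e-01, 7.56786745e-06]), 'wrist_force': array([-0.5125147 , -0.06919248, -0.03985287]), 'ft_torque': array([ 0.02197462,  0.00044943, -0.01124386]), 'finger_gap': 0.08558534785960899}
```

```bash
python3 - <<'E'
import cv2
a=cv2.imread('pics/top.png');cv2.imwrite('pics/top2.png',cv2.resize(a[150:270,110:420],(800,310),interpolation=cv2.INTER_CUBIC))
a=cv2.imread('pics/scene.png');cv2.imwrite('pics/scene2.png',cv2.resize(a[100:370,150:420],(600,600),interpolation=cv2.INTER_CUBIC))
E
```

```text
(no output)
```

View pics/top2.png

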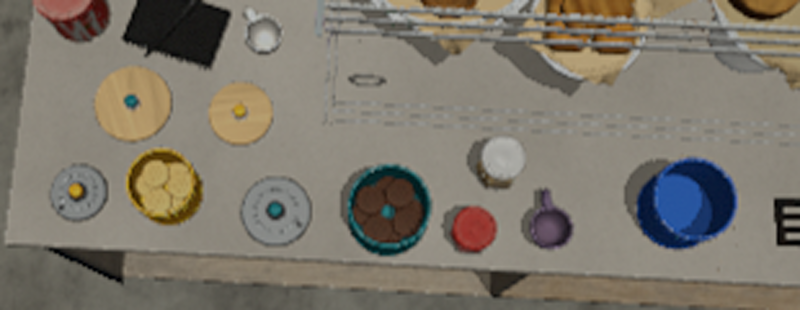

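View pics/scene2.png

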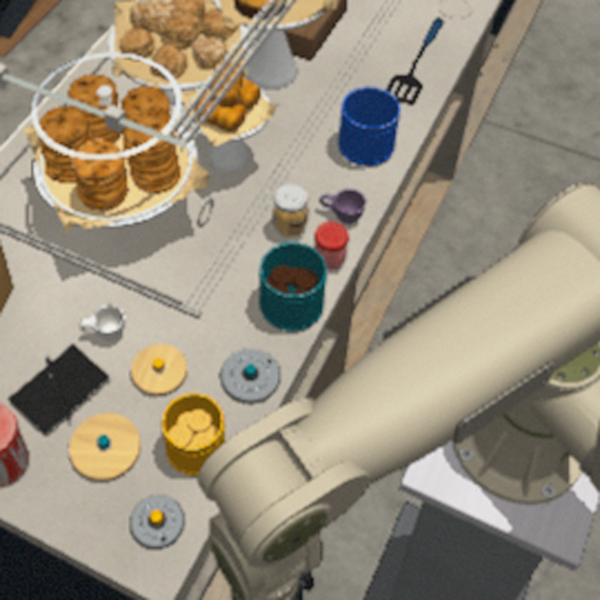

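Emit:
servo_tool(deltas=[{"dx":40,"dy":-40,"dz":16,"fingers":-1},{"dx":40,"dy":-40,"dz":16},{"dx":40,"dy":-40,"dz":16},{"dx":40,"dy":-40,"dz":16},{"dx":30,"dy":-40,"dz":16},{"dx":0,"dy":-30},{"dx":0},{"dx":0}], newtons=40)

```text
invalid input at $.deltas[0]: expected keys dx, dy, dz, rx, ry, rz, fingers
```

```bash
cat >> h.py <<'E'
names=['teal_canister','yellow_canister','teal_press','yellow_press','teal_lid','yellow_lid']
zs=[.12,.105,.014,.014,.018,.018]
def circ(c,m,z):
    # project outline of the region's hull to the plane z, fit min circle
    cs,_=cv2.findContours(m.astype('uint8'),cv2.RETR_EXTERNAL,cv2.CHAIN_APPROX_NONE)
    p=max(cs,key=len)[:,0].astype(float)
    P=np.array([ray(c,u,v,z)[:2] for u,v in p])
    (x,y),r=cv2.minEnclosingCircle(P.astype('float32'));
    A=np.c_[2*P,np.ones(len(P))];s=np.linalg.lstsq(A,(P**2).sum(1),rcond=None)[0]
    return np.round([x,y,r,s[0],s[1],np.sqrt(s[2]+s[0]**2+s[1]**2)],4)
E
python3 - <<'E'
from h import *
c=wrist();save('w1',c['img']);print(env.get_state()['tcp_pos'])
for n,z in zip(names,zs):
    for r in cut_out(n,'wrist')[:3]: print(n,round(r['confidence'],2),r['extent'],circ(c,r['region'],z))
import numpy as np
t=read_camera('top');s=read_camera('scene')
# case corner: triangulate top (top px, scene px)
for (u,v),(a,b) in [((236,153),(231,161)),((238,198),(238,239))]:
    A=[];B=[]
    for k,q in((t,(u,v)),(s,(a,b))):
        E=np.array(k['extrinsics']);d=E[:3,:3]@np.linalg.solve(np.array(k['intrinsics']),[*q,1]);d/=np.linalg.norm(d);M=np.eye(3)-np.outer(d,d);A.append(M);B.append(M@E[:3,3])
    x=np.linalg.lstsq(np.vstack(A),np.hstack(B),rcond=None)[0];print(x.round(3),proj(t,x),proj(s,x))
E
```

```text
[0.21906649 0.5316762  0.30392621]
yellow_canister 0.31 [212.8, 316.1, 269.5, 348.7] [0.3866 0.4435 0.0322 0.3808 0.4467 0.0268]
teal_press 0.53 [78.4, 367.6, 105.0, 381.8] [0.4512 0.1391 0.0239 0.4488 0.1412 0.0179]
yellow_press 0.91 [214.1, 318.1, 267.6, 352.9] [0.4673 0.4038 0.0436 0.4604 0.408  0.0365]
yellow_lid 0.57 [75.5, 366.4, 105.8, 379.5] [0.447  0.1441 0.0239 0.4449 0.1464 0.0181]
[0.624 0.019 0.474] [236.32291647 155.02153633] [229.29406195 160.28082965]
[0.605 0.023 0.011] [237.6745903  196.04699053] [239.81496294 239.62081001]
```

View pics/w1.png

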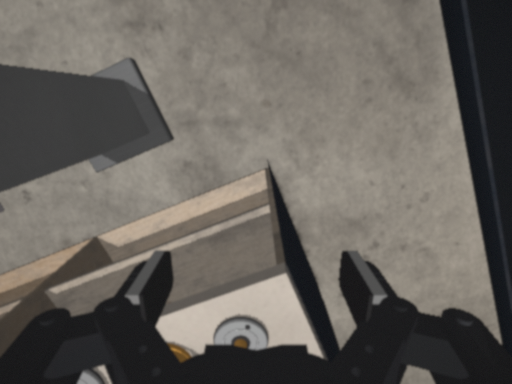

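Emit:
servo_tool(deltas=[{"dx":40,"dy":-40,"dz":16,"rx":0,"ry":0,"rz":0,"fingers":-1},{"dx":40,"dy":-40,"dz":16,"rx":0,"ry":0,"rz":0,"fingers":-1},{"dx":40,"dy":-40,"dz":16,"rx":0,"ry":0,"rz":0,"fingers":-1},{"dx":40,"dy":-40,"dz":16,"rx":0,"ry":0,"rz":0,"fingers":-1},{"dx":30,"dy":-40,"dz":16,"rx":0,"ry":0,"rz":0,"fingers":-1},{"dx":0,"dy":-30,"dz":0,"rx":0,"ry":0,"rz":0,"fingers":-1},{"dx":0,"dy":0,"dz":0,"rx":0,"ry":0,"rz":0,"fingers":-1},{"dx":0,"dy":0,"dz":0,"rx":0,"ry":0,"rz":0,"fingers":-1}], newtons=40)

```text
clock: 2.3
tcp_pos: [0.384, 0.327, 0.3739]
orientation: [0.0, 0.195, 0.981, 0.0]
wrist_force: [-0.4, -0.2, -0.3]
finger_gap: 0.0854
```

```bash
cat > look.py <<'E'
import sys
from h import *
c=wrist();save(sys.argv[1],c['img']);s=env.get_state();print(s['clock'],s['tcp_pos'],s['joint_pos'].round(2))
for n,z in zip(names,zs):
    for r in cut_out(n,'wrist')[:2]: print(n,round(r['confidence'],2),r['extent'],circ(c,r['region'],z))
E
python3 look.py w2
```

```text
2.35 [0.38374316 0.32762845 0.37366023] [0.55 0.16 0.02 1.43 0.   0.94]
yellow_canister 0.88 [203.0, 193.5, 278.3, 284.1] [0.466  0.2685 0.0658 0.4682 0.2684 0.0568]
teal_press 0.58 [115.3, 217.9, 178.1, 268.2] [0.4601 0.099  0.0533 0.4544 0.0999 0.0469]
yellow_press 0.76 [292.9, 160.2, 349.9, 214.6] [0.473  0.3995 0.0442 0.4727 0.3996 0.0431]
yellow_press 0.2 [200.7, 194.1, 275.9, 287.4] [0.51   0.2444 0.0852 0.5116 0.2443 0.0736]
teal_lid 0.92 [276.1, 242.8, 338.0, 307.4] [0.6153 0.333  0.0626 0.6146 0.3291 0.0587]
yellow_lid 0.59 [192.0, 280.6, 249.5, 327.9] [0.6076 0.163  0.052  0.609  0.1635 0.0493]
```

View pics/w2.png

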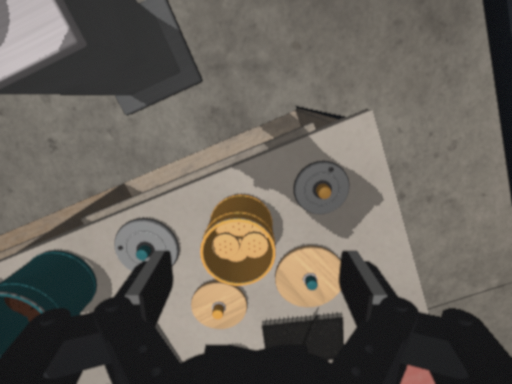

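```bash
cat >> h.py <<'E'
def fitc(c,x0,y0,zr,w=.02):
    """grid search of circle centre; zr: list of (z,r) edges; signed-free gradient along radius"""
    g=cv2.GaussianBlur(c['img'].astype('float32'),(0,0),1.0)
    a=np.linspace(0,2*np.pi,180,endpoint=False);K=np.array(c['intrinsics']);E=np.array(c['extrinsics'])
    def score(x,y):
        t=0
        for z,r in zr:
            v=[]
            for d in(-.0015,.0015):
                P=np.c_[x+(r+d)*np.cos(a),y+(r+d)*np.sin(a),np.full(180,z)]
                q=(P-E[:3,3])@E[:3,:3]@K.T;q=(q[:,:2]/q[:,2:]).astype('float32')
                v.append(cv2.remap(g,q[None,:,0],q[None,:,1],cv2.INTER_LINEAR)[0])
            t+=np.minimum(np.abs(v[1]-v[0]).sum(1),60).mean()
        return t
    for st,n in((w/8,8),(w/32,6),(.0004,4)):
        G=[(score(x0+i*st,y0+j*st),x0+i*st,y0+j*st) for i in range(-n,n+1) for j in range(-n,n+1)]
        s,x0,y0=max(G)
    return np.round([x0,y0,s],4)
def knob(c,x,y,z,teal):
    """centroid of the knob-coloured blob near (x,y), top at z"""
    h=cv2.cvtColor(c['img'],cv2.COLOR_RGB2HSV);H,S,V=[h[...,i] for i in range(3)]
    m=((S>110)&((H>80)&(H<105) if teal else (H>12)&(H<28)&(S>160)))
    u,v=proj(c,[x,y,z]);s=np.linalg.norm(proj(c,[x,y+.02,z])-[u,v])
    yy,xx=np.mgrid[:384,:512];m&=np.hypot(xx-u,yy-v)<s
    return ray(c,xx[m].mean(),yy[m].mean(),z-.007).round(4)[:2],m.sum()
E
python3 - <<'E'
from h import *
c=wrist()
print('ycan',fitc(c,.468,.262,[(.105,.05),(.105,.046)]))
print('tcan',fitc(c,.454,-.065,[(.12,.06),(.12,.056)]))
for n,x,y,zr,zk,t in [('ypress',.473,.40,[(.014,.043)],.034,0),('tpress',.458,.101,[(.014,.053)],.034,1),('tlid',.6153,.333,[(.018,.06)],.038,1),('ylid',.607,.163,[(.018,.05)],.038,0)]:
    print(n,fitc(c,x,y,zr),*knob(c,x,y,zk,t))
t=read_camera('top')
print('top ycan',fitc(t,.468,.255,[(.105,.05),(.105,.046)]),'tcan',fitc(t,.456,-.065,[(.12,.06),(.12,.056)]),'ypress',fitc(t,.473,.4,[(.014,.043)]),'tpress',fitc(t,.458,.101,[(.014,.053)]))
E
```

```text
ycan [  0.4793   0.263  115.4393]
tcan [ 0.4711 -0.0635 18.3283]
ypress [ 0.4705  0.4    36.6058] [0.4749 0.4009] 27
tpress [ 0.4584  0.1014 41.112 ] [0.4611 0.0986] 125
tlid [ 0.6176  0.3305 37.2817] [0.6167 0.3311] 83
ylid [ 0.6112  0.163  35.064 ] [0.6116 0.162 ] 61
top ycan [ 0.4761  0.26   98.5034] tcan [ 4.58700e-01 -7.38000e-02  8.59225e+01] ypress [ 0.4738  0.3952 15.503 ] tpress [ 0.461   0.0927 16.3688]
```

Emit:
servo_tool(deltas=[{"dx":15,"dy":30,"dz":-40,"rx":0,"ry":0,"rz":0,"fingers":-0.4},{"dx":15,"dy":30,"dz":-40,"rx":0,"ry":0,"rz":0,"fingers":-0.4},{"dx":15,"dy":30,"dz":-40,"rx":0,"ry":0,"rz":0,"fingers":-0.4},{"dx":0,"dy":0,"dz":-40,"rx":0,"ry":0,"rz":0,"fingers":-0.4},{"dx":0,"dy":0,"dz":0,"rx":0,"ry":0,"rz":0,"fingers":-0.4},{"dx":0,"dy":0,"dz":0,"rx":0,"ry":0,"rz":0,"fingers":-0.4},{"dx":0,"dy":0,"dz":0,"rx":0,"ry":0,"rz":0,"fingers":-0.4}])

```text
clock: 3.45
tcp_pos: [0.4276, 0.4142, 0.2214]
orientation: [0.001, 0.194, 0.981, 0.001]
wrist_force: [-0.2, 0.7, 0.4]
finger_gap: 0.0595
```

```bash
python3 - <<'E'
from h import *
c=wrist();save('w3',c['img']);print(env.get_state()['tcp_pos'],env.get_state()['finger_gap'])
print(fitc(c,.472,.40,[(.014,.043)]),knob(c,.472,.4,.034,0))
print(proj(c,[.472,.4,.034]),proj(c,[.472,.4,.014]))
E
```

```text
[0.42786506 0.41424487 0.22178349] 0.059662908249551706
[ 0.4726  0.4015 52.0899] (array([0.475 , 0.4012]), np.int64(154))
[258.57718621 233.05848162] [258.32048453 224.49194942]
```

View pics/w3.png

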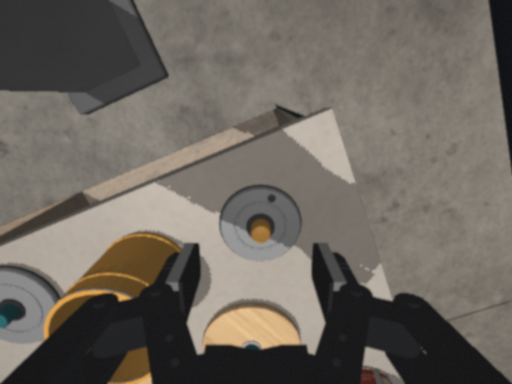

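Emit:
servo_tool(deltas=[{"dx":23,"dy":-6,"dz":-30,"rx":0,"ry":0,"rz":0,"fingers":-0.4},{"dx":22,"dy":-7,"dz":-30,"rx":0,"ry":0,"rz":0,"fingers":-0.4},{"dx":0,"dy":0,"dz":-30,"rx":0,"ry":0,"rz":0,"fingers":-0.4},{"dx":0,"dy":0,"dz":0,"rx":0,"ry":0,"rz":0,"fingers":-0.4},{"dx":0,"dy":0,"dz":0,"rx":0,"ry":0,"rz":0,"fingers":-0.4}])

```text
clock: 4.0
tcp_pos: [0.4722, 0.4008, 0.1305]
orientation: [0.0, 0.194, 0.981, 0.001]
wrist_force: [0.4, 0.9, 0.1]
finger_gap: 0.0597
```

Emit:
servo_tool(deltas=[{"dx":1,"dy":1,"dz":-20,"rx":0,"ry":0,"rz":0,"fingers":-0.4},{"dx":0,"dy":0,"dz":-19,"rx":0,"ry":0,"rz":0,"fingers":-0.4},{"dx":0,"dy":0,"dz":0,"rx":0,"ry":0,"rz":0,"fingers":-0.4},{"dx":0,"dy":0,"dz":0,"rx":0,"ry":0,"rz":0,"fingers":1},{"dx":0,"dy":0,"dz":0,"rx":0,"ry":0,"rz":0,"fingers":1},{"dx":0,"dy":0,"dz":0,"rx":0,"ry":0,"rz":0,"fingers":1},{"dx":0,"dy":0,"dz":0,"rx":0,"ry":0,"rz":0,"fingers":1},{"dx":0,"dy":0,"dz":0,"rx":0,"ry":0,"rz":0,"fingers":1}], newtons=40)

```text
clock: 4.8
tcp_pos: [0.4736, 0.4023, 0.0919]
orientation: [0.001, 0.194, 0.981, 0.001]
wrist_force: [-1.5, -0.3, 5.9]
finger_gap: 0.018
```

Emit:
servo_tool(deltas=[{"dx":0,"dy":0,"dz":20,"rx":0,"ry":0,"rz":0,"fingers":1},{"dx":0,"dy":0,"dz":44,"rx":0,"ry":0,"rz":0,"fingers":1},{"dx":0,"dy":0,"dz":44,"rx":0,"ry":0,"rz":0,"fingers":1},{"dx":0,"dy":0,"dz":44,"rx":0,"ry":0,"rz":0,"fingers":1},{"dx":10,"dy":-30,"dz":36,"rx":0,"ry":0,"rz":0,"fingers":1},{"dx":10,"dy":-30,"dz":36,"rx":0,"ry":0,"rz":0,"fingers":1},{"dx":10,"dy":-30,"dz":36,"rx":0,"ry":0,"rz":0,"fingers":1},{"dx":10,"dy":-30,"dz":36,"rx":0,"ry":0,"rz":0,"fingers":1}])

```text
clock: 5.6
tcp_pos: [0.5126, 0.2806, 0.3881]
orientation: [0.001, 0.194, 0.981, 0.0]
wrist_force: [0.7, 0.0, -1.2]
finger_gap: 0.0178
```

Emit:
servo_tool(deltas=[{"dx":10,"dy":-30,"dz":30,"rx":0,"ry":0,"rz":0,"fingers":1},{"dx":0,"dy":-10,"dz":0,"rx":0,"ry":0,"rz":0,"fingers":1},{"dx":0,"dy":0,"dz":0,"rx":0,"ry":0,"rz":0,"fingers":1},{"dx":0,"dy":0,"dz":0,"rx":0,"ry":0,"rz":0,"fingers":1},{"dx":0,"dy":0,"dz":0,"rx":0,"ry":0,"rz":0,"fingers":1}])

```text
clock: 6.1
tcp_pos: [0.522, 0.2426, 0.4141]
orientation: [-0.001, 0.193, 0.981, -0.0]
wrist_force: [0.5, -0.8, -0.9]
finger_gap: 0.0175
```

```bash
python3 - <<'E'
from h import *
s=env.get_state();c=wrist();save('w4',c['img']);p=s['tcp_pos'];print(p,s['finger_gap'])
print('ycan',fitc(c,.478,.262,[(.105,.05),(.105,.046)]))
z=p[2]-.092+.014
print('disc-tcp',fitc(c,p[0],p[1],[(z,.043)])[:2]-p[:2])
E
```

```text
[0.52201077 0.24258908 0.41412392] 0.01752824016708552
ycan [  0.4818   0.2614 111.9838]
disc-tcp [-0.00251077  0.00161092]
```

View pics/w4.png

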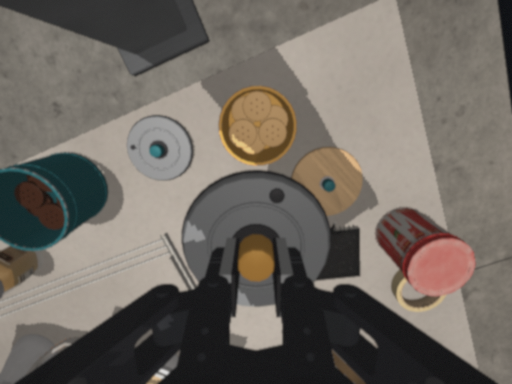

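Emit:
servo_tool(deltas=[{"dx":-20,"dy":10,"dz":-40,"rx":0,"ry":0,"rz":0,"fingers":1},{"dx":-20,"dy":9,"dz":-40,"rx":0,"ry":0,"rz":0,"fingers":1},{"dx":0,"dy":0,"dz":-40,"rx":0,"ry":0,"rz":0,"fingers":1},{"dx":0,"dy":0,"dz":-40,"rx":0,"ry":0,"rz":0,"fingers":1},{"dx":0,"dy":0,"dz":-30,"rx":0,"ry":0,"rz":0,"fingers":1},{"dx":0,"dy":0,"dz":-18,"rx":0,"ry":0,"rz":0,"fingers":1},{"dx":0,"dy":0,"dz":0,"rx":0,"ry":0,"rz":0,"fingers":1},{"dx":0,"dy":0,"dz":0,"rx":0,"ry":0,"rz":0,"fingers":1}])

```text
clock: 6.95
tcp_pos: [0.4823, 0.2613, 0.2074]
orientation: [-0.001, 0.194, 0.981, -0.0]
wrist_force: [0.6, 0.9, -0.9]
finger_gap: 0.0179
```

```bash
python3 - <<'E'
from h import *
s=env.get_state();c=wrist();p=s['tcp_pos'];print(p,s['wrist_force'])
z=p[2]-.092+.014
print('ycan',fitc(c,p[0],p[1],[(.105,.05)],.016),'disc',fitc(c,p[0],p[1],[(z,.043)],.016))
save('w5',np.ascontiguousarray(cv2.resize(c['img'][150:,120:400],None,fx=2.5,fy=2.5)))
E
```

```text
[0.48226131 0.26126394 0.20738617] [ 0.60764499  0.89248228 -0.85549005]
ycan [ 0.4928  0.2568 48.7781] disc [ 0.4808  0.2623 49.0444]
```

View pics/w5.png

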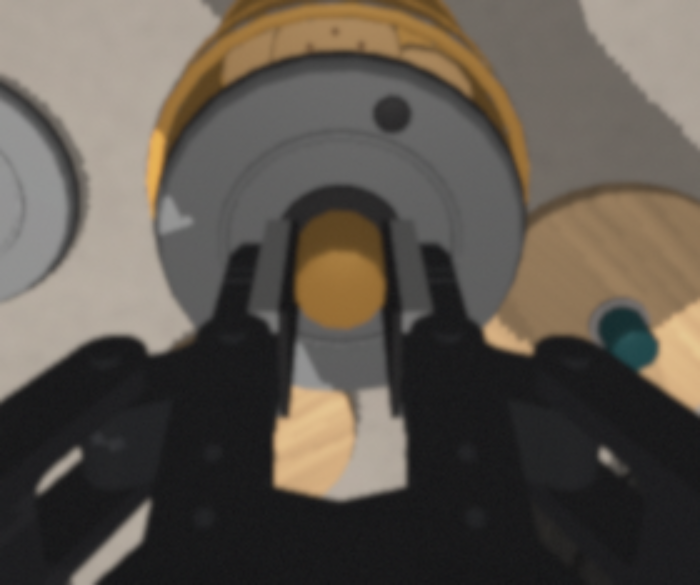

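```bash
sed -i 's/def fitc(c,x0,y0,zr,w=.02):/def fitc(c,x0,y0,zr,w=.02,arc=np.pi):/; s/    a=np.linspace(0,2\*np.pi,180,endpoint=False)/    a=2.751+np.linspace(-arc,arc,180,endpoint=False)/' h.py; python3 - <<'E'
from h import *
s=env.get_state();c=wrist();p=s['tcp_pos']
for zg in(.106,.108,.11):
  for arc in (1.2,1.5): print(zg,arc,'ycan',fitc(c,.481,.2614,[(.105,.05),(.105,.046)],.01,arc),'disc',fitc(c,p[0]-.002,p[1],[(p[2]-zg+.028,.043)],.01,arc)[:2]-p[:2])
im=c['img'].copy()
for (z,r,x,y,col) in [(.105,.05,.481,.2614,(255,0,0)),(.105,.046,.481,.2614,(255,0,0)),(p[2]-.078,.043,*p[:2],(0,255,0))]:
  a=np.linspace(0,6.28,200);q=np.array([proj(c,[x+r*np.cos(t),y+r*np.sin(t),z]) for t in a])
  cv2.polylines(im,[(q*16).astype(int)],True,col,1,cv2.LINE_AA,4)
save('w6',cv2.resize(im[140:300,140:380],None,fx=3,fy=3))
E
```

```text
0.106 1.2 ycan [  0.4826   0.2602 107.7822] disc [ 0.00331125 -0.00184884]
0.106 1.5 ycan [  0.4826   0.2602 110.2015] disc [-0.01168875  0.00345116]
0.108 1.2 ycan [  0.4826   0.2602 107.7822] disc [ 4.61125209e-03 -4.88434799e-05]
0.108 1.5 ycan [  0.4826   0.2602 110.2015] disc [-0.01138875  0.00375116]
0.11 1.2 ycan [  0.4826   0.2602 107.7822] disc [ 0.00421125 -0.00254884]
0.11 1.5 ycan [  0.4826   0.2602 110.2015] disc [ 0.00271125 -0.00254884]
```

View pics/w6.png

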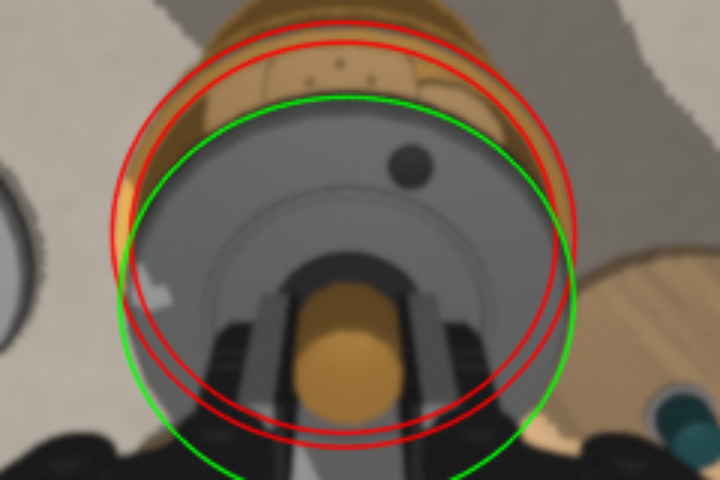

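Emit:
servo_tool(deltas=[{"dx":0,"dy":-1,"dz":-8,"rx":0,"ry":0,"rz":0,"fingers":1},{"dx":0,"dy":0,"dz":-8,"rx":0,"ry":0,"rz":0,"fingers":1},{"dx":0,"dy":0,"dz":-4,"rx":0,"ry":0,"rz":0,"fingers":1},{"dx":0,"dy":0,"dz":0,"rx":0,"ry":0,"rz":0,"fingers":1}])

```text
clock: 7.45
tcp_pos: [0.4821, 0.2603, 0.1877]
orientation: [-0.001, 0.194, 0.981, 0.001]
wrist_force: [-4.4, 2.9, 4.6]
finger_gap: 0.018
```

Emit:
servo_tool(deltas=[{"dx":-1,"dy":0.5,"dz":0,"rx":0,"ry":0,"rz":0,"fingers":1},{"dx":0,"dy":0,"dz":0,"rx":0,"ry":0,"rz":0,"fingers":1}])

```text
clock: 7.65
tcp_pos: [0.4818, 0.2605, 0.188]
orientation: [0.0, 0.194, 0.981, 0.0]
wrist_force: [-1.7, 1.7, 3.4]
finger_gap: 0.0177
```

Emit:
servo_tool(deltas=[{"dx":-1,"dy":0.5,"dz":0,"rx":0,"ry":0,"rz":0,"fingers":1},{"dx":-0.5,"dy":0.2,"dz":-4,"rx":0,"ry":0,"rz":0,"fingers":1},{"dx":0,"dy":0,"dz":-4,"rx":0,"ry":0,"rz":0,"fingers":1},{"dx":0,"dy":0,"dz":0,"rx":0,"ry":0,"rz":0,"fingers":1}])

```text
clock: 8.05
tcp_pos: [0.4797, 0.2604, 0.1783]
orientation: [-0.001, 0.194, 0.981, -0.001]
wrist_force: [-0.2, 0.3, -0.4]
finger_gap: 0.018
```

Emit:
servo_tool(deltas=[{"dx":0,"dy":0,"dz":-6,"rx":0,"ry":0,"rz":0,"fingers":1},{"dx":0,"dy":0,"dz":-6,"rx":0,"ry":0,"rz":0,"fingers":1},{"dx":0,"dy":0,"dz":-4,"rx":0,"ry":0,"rz":0,"fingers":1},{"dx":0,"dy":0,"dz":0,"rx":0,"ry":0,"rz":0,"fingers":1}])

```text
clock: 8.45
tcp_pos: [0.4798, 0.2607, 0.1627]
orientation: [-0.001, 0.194, 0.981, -0.0]
wrist_force: [-0.9, 0.4, 0.1]
finger_gap: 0.0179
```

Emit:
servo_tool(deltas=[{"dx":0,"dy":0,"dz":-3,"rx":0,"ry":0,"rz":0,"fingers":1},{"dx":0,"dy":0,"dz":0,"rx":0,"ry":0,"rz":0,"fingers":1}])

```text
clock: 8.65
tcp_pos: [0.4802, 0.2609, 0.1604]
orientation: [-0.0, 0.194, 0.981, -0.0]
wrist_force: [-1.0, 0.7, -1.4]
finger_gap: 0.018
```

Emit:
servo_tool(deltas=[{"dx":0,"dy":0,"dz":-3,"rx":0,"ry":0,"rz":0,"fingers":1},{"dx":0,"dy":0,"dz":0,"rx":0,"ry":0,"rz":0,"fingers":1}])

```text
clock: 8.85
tcp_pos: [0.4802, 0.2609, 0.1574]
orientation: [-0.0, 0.194, 0.981, -0.0]
wrist_force: [-1.1, 0.6, -1.4]
finger_gap: 0.0181
```

Emit:
servo_tool(deltas=[{"dx":0,"dy":0,"dz":-3,"rx":0,"ry":0,"rz":0,"fingers":1},{"dx":0,"dy":0,"dz":0,"rx":0,"ry":0,"rz":0,"fingers":1}])

```text
clock: 9.05
tcp_pos: [0.4807, 0.2609, 0.1548]
orientation: [0.0, 0.194, 0.981, 0.0]
wrist_force: [0.2, -0.2, 0.5]
finger_gap: 0.018
```

Underside about 0.063 now; continue in 2 mm steps.

Emit:
servo_tool(deltas=[{"dx":0,"dy":0,"dz":-3,"rx":0,"ry":0,"rz":0,"fingers":1},{"dx":0,"dy":0,"dz":0,"rx":0,"ry":0,"rz":0,"fingers":1}])

```text
clock: 9.25
tcp_pos: [0.4811, 0.2608, 0.154]
orientation: [0.001, 0.194, 0.981, 0.0]
wrist_force: [-3.1, -3.1, 14.4]
finger_gap: 0.0183
```

Emit:
servo_tool(deltas=[{"dx":0,"dy":0,"dz":-2,"rx":0,"ry":0,"rz":0,"fingers":1},{"dx":0,"dy":0,"dz":0,"rx":0,"ry":0,"rz":0,"fingers":1}])

```text
clock: 9.45
tcp_pos: [0.4811, 0.2608, 0.1538]
orientation: [0.002, 0.194, 0.981, 0.001]
wrist_force: [-7.6, -4.9, 28.3]
finger_gap: 0.0181
```

Emit:
servo_tool(deltas=[{"dx":0,"dy":0,"dz":-2,"rx":0,"ry":0,"rz":0,"fingers":1},{"dx":0,"dy":0,"dz":0,"rx":0,"ry":0,"rz":0,"fingers":1}])

```text
clock: 9.65
tcp_pos: [0.481, 0.2608, 0.1537]
orientation: [0.003, 0.194, 0.981, 0.001]
wrist_force: [-11.4, -6.9, 40.6]
finger_gap: 0.0181
```

Emit:
servo_tool(deltas=[{"dx":0,"dy":0,"dz":-2,"rx":0,"ry":0,"rz":0,"fingers":1},{"dx":0,"dy":0,"dz":0,"rx":0,"ry":0,"rz":0,"fingers":1}])

```text
clock: 9.85
tcp_pos: [0.481, 0.2608, 0.1536]
orientation: [0.003, 0.194, 0.981, 0.001]
wrist_force: [-15.4, -9.2, 53.1]
finger_gap: 0.0183
```

Emit:
servo_tool(deltas=[{"dx":0,"dy":0,"dz":4,"rx":0,"ry":0,"rz":0,"fingers":1},{"dx":0,"dy":0,"dz":3,"rx":0,"ry":0,"rz":0,"fingers":1},{"dx":0,"dy":0,"dz":0,"rx":0,"ry":0,"rz":0,"fingers":1}])

```text
clock: 10.15
tcp_pos: [0.481, 0.261, 0.1539]
orientation: [0.001, 0.194, 0.981, 0.001]
wrist_force: [-1.1, -1.8, 13.6]
finger_gap: 0.018
```

Emit:
servo_tool(deltas=[{"dx":0,"dy":0,"dz":1.5,"rx":0,"ry":0,"rz":0,"fingers":1},{"dx":0,"dy":0,"dz":0,"rx":0,"ry":0,"rz":0,"fingers":0.1},{"dx":0,"dy":0,"dz":0,"rx":0,"ry":0,"rz":0,"fingers":0.1},{"dx":0,"dy":0,"dz":0,"rx":0,"ry":0,"rz":0,"fingers":0.1}])

```text
clock: 10.55
tcp_pos: [0.4799, 0.2608, 0.1534]
orientation: [-0.001, 0.194, 0.981, -0.0]
wrist_force: [-0.2, -1.0, 1.1]
finger_gap: 0.0383
```

Emit:
servo_tool(deltas=[{"dx":0,"dy":0,"dz":25,"rx":0,"ry":0,"rz":0,"fingers":0.1},{"dx":0,"dy":0,"dz":45,"rx":0,"ry":0,"rz":0,"fingers":0.1},{"dx":0,"dy":0,"dz":45,"rx":0,"ry":0,"rz":0,"fingers":0.1},{"dx":10,"dy":0,"dz":45,"rx":0,"ry":0,"rz":0,"fingers":0.1},{"dx":15,"dy":-10,"dz":20,"rx":0,"ry":0,"rz":0,"fingers":0.1},{"dx":15,"dy":-10,"dz":0,"rx":0,"ry":0,"rz":0,"fingers":0.1},{"dx":0,"dy":0,"dz":0,"rx":0,"ry":0,"rz":0,"fingers":-0.4},{"dx":0,"dy":0,"dz":0,"rx":0,"ry":0,"rz":0,"fingers":-0.4}])

```text
clock: 11.35
tcp_pos: [0.5199, 0.2404, 0.332]
orientation: [-0.002, 0.195, 0.981, -0.001]
wrist_force: [0.7, 0.6, -0.3]
finger_gap: 0.06
```

```bash
python3 - <<'E'
from h import *
s=env.get_state();c=wrist();save('w7',c['img']);p=s['tcp_pos'];print(p)
print('ycan',fitc(c,.48,.262,[(.105,.05),(.105,.046)],.016),'press',fitc(c,.48,.262,[(.076,.043)],.01),knob(c,.48,.262,.096,0))
print('tpress',fitc(c,.458,.101,[(.014,.053)]),knob(c,.458,.101,.034,1))
print('ylid',fitc(c,.611,.163,[(.018,.05)]),knob(c,.611,.163,.038,0))
print('tlid',fitc(c,.617,.331,[(.018,.06)]),knob(c,.617,.331,.038,1))
E
```

```text
[0.51987632 0.24038314 0.33195661]
ycan [  0.4815   0.261  118.1657] press [ 0.4825  0.2608 54.2636] (array([0.4874, 0.2569]), np.int64(6))
tpress [ 0.4618  0.0994 44.9658] (array([0.4616, 0.098 ]), np.int64(185))
ylid [ 0.611   0.1624 40.6873] (array([0.6138, 0.1614]), np.int64(57))
tlid [ 0.6195  0.3308 39.3453] (array([0.6172, 0.3307]), np.int64(131))
```

View pics/w7.png

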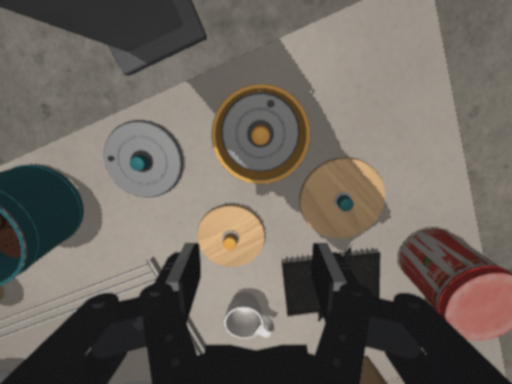

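Emit:
servo_tool(deltas=[{"dx":30,"dy":-26,"dz":-30,"rx":0,"ry":0,"rz":0,"fingers":-0.4},{"dx":30,"dy":-26,"dz":-40,"rx":0,"ry":0,"rz":0,"fingers":-0.4},{"dx":31,"dy":-26,"dz":-40,"rx":0,"ry":0,"rz":0,"fingers":-0.4},{"dx":0,"dy":0,"dz":-40,"rx":0,"ry":0,"rz":0,"fingers":-0.4},{"dx":0,"dy":0,"dz":-40,"rx":0,"ry":0,"rz":0,"fingers":-0.4},{"dx":0,"dy":0,"dz":0,"rx":0,"ry":0,"rz":0,"fingers":-0.4},{"dx":0,"dy":0,"dz":0,"rx":0,"ry":0,"rz":0,"fingers":-0.4}])

```text
clock: 12.1
tcp_pos: [0.6028, 0.1693, 0.1527]
orientation: [-0.002, 0.194, 0.981, -0.001]
wrist_force: [0.3, -0.0, -0.0]
finger_gap: 0.0598
```

Emit:
servo_tool(deltas=[{"dx":8,"dy":-7,"dz":-20,"rx":0,"ry":0,"rz":0,"fingers":-0.4},{"dx":0,"dy":0,"dz":-20,"rx":0,"ry":0,"rz":0,"fingers":-0.4},{"dx":0,"dy":0,"dz":-17,"rx":0,"ry":0,"rz":0,"fingers":-0.4},{"dx":0,"dy":0,"dz":0,"rx":0,"ry":0,"rz":0,"fingers":-0.4},{"dx":0,"dy":0,"dz":0,"rx":0,"ry":0,"rz":0,"fingers":1},{"dx":0,"dy":0,"dz":0,"rx":0,"ry":0,"rz":0,"fingers":1},{"dx":0,"dy":0,"dz":0,"rx":0,"ry":0,"rz":0,"fingers":1},{"dx":0,"dy":0,"dz":0,"rx":0,"ry":0,"rz":0,"fingers":1}])

```text
clock: 12.9
tcp_pos: [0.6132, 0.1622, 0.0988]
orientation: [0.002, 0.194, 0.981, 0.001]
wrist_force: [-1.0, -0.1, 6.2]
finger_gap: 0.0178
```

Emit:
servo_tool(deltas=[{"dx":0,"dy":0,"dz":20,"rx":0,"ry":0,"rz":0,"fingers":1},{"dx":0,"dy":0,"dz":45,"rx":0,"ry":0,"rz":0,"fingers":1},{"dx":0,"dy":0,"dz":45,"rx":0,"ry":0,"rz":0,"fingers":1},{"dx":-20,"dy":15,"dz":45,"rx":0,"ry":0,"rz":0,"fingers":1},{"dx":-35,"dy":26,"dz":0,"rx":0,"ry":0,"rz":0,"fingers":1},{"dx":-35,"dy":26,"dz":0,"rx":0,"ry":0,"rz":0,"fingers":1},{"dx":-35,"dy":26,"dz":0,"rx":0,"ry":0,"rz":0,"fingers":1},{"dx":0,"dy":0,"dz":0,"rx":0,"ry":0,"rz":0,"fingers":1}])

```text
clock: 13.7
tcp_pos: [0.4833, 0.2569, 0.2513]
orientation: [-0.001, 0.192, 0.981, 0.0]
wrist_force: [0.3, -1.1, -0.9]
finger_gap: 0.0178
```

Emit:
servo_tool(deltas=[{"dx":-1,"dy":3.5,"dz":-15,"rx":0,"ry":0,"rz":0,"fingers":1},{"dx":0,"dy":0,"dz":-15,"rx":0,"ry":0,"rz":0,"fingers":1},{"dx":0,"dy":0,"dz":0,"rx":0,"ry":0,"rz":0,"fingers":1},{"dx":0,"dy":0,"dz":0,"rx":0,"ry":0,"rz":0,"fingers":1}])

```text
clock: 14.1
tcp_pos: [0.487, 0.2578, 0.2206]
orientation: [0.0, 0.194, 0.981, -0.0]
wrist_force: [-0.6, 0.5, -0.9]
finger_gap: 0.0177
```

```bash
python3 - <<'E'
from h import *
s=env.get_state();c=wrist();p=s['tcp_pos'];print(p)
z=p[2]-.0988+.018
for d in(0,-.004): print('lid-tcp',fitc(c,p[0],p[1],[(z+d,.05)],.01,1.3)[:2]-p[:2])
im=c['img'].copy()
for (z,r,x,y,col) in [(z,.05,*p[:2],(255,0,0)),(.105,.05,.481,.261,(0,255,0))]:
  a=np.linspace(0,6.28,200);q=np.array([proj(c,[x+r*np.cos(t),y+r*np.sin(t),z]) for t in a])
  cv2.polylines(im,[(q*16).astype(int)],True,col,1,cv2.LINE_AA,4)
save('w8',cv2.resize(im[130:310,120:390],None,fx=2.8,fy=2.8))
E
```

```text
[0.48696457 0.25784299 0.22064572]
lid-tcp [ 3.54253610e-05 -4.29902635e-05]
lid-tcp [3.54253610e-05 3.57009736e-04]
```

View pics/w8.png

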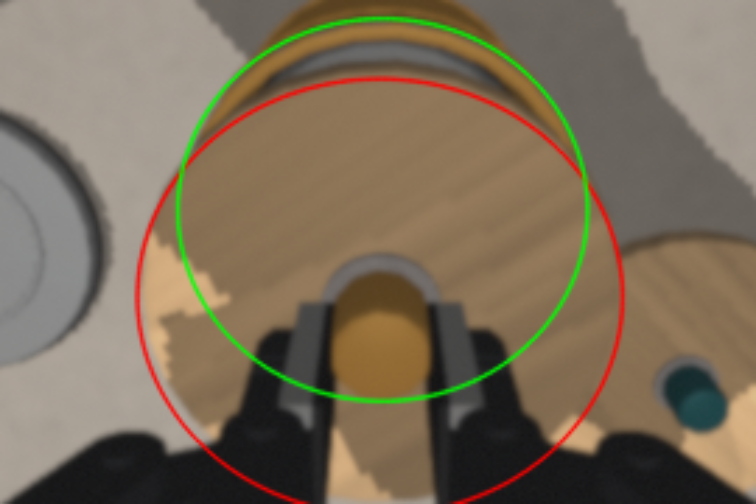

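Emit:
servo_tool(deltas=[{"dx":-5,"dy":3,"dz":-8,"rx":0,"ry":0,"rz":0,"fingers":1},{"dx":0,"dy":0,"dz":-7,"rx":0,"ry":0,"rz":0,"fingers":1},{"dx":0,"dy":0,"dz":0,"rx":0,"ry":0,"rz":0,"fingers":1}])

```text
clock: 14.45
tcp_pos: [0.4809, 0.2608, 0.2041]
orientation: [-0.001, 0.194, 0.981, -0.001]
wrist_force: [-0.9, -0.8, -1.2]
finger_gap: 0.0179
```

Emit:
servo_tool(deltas=[{"dx":0,"dy":0,"dz":-3,"rx":0,"ry":0,"rz":0,"fingers":1},{"dx":0,"dy":0,"dz":0,"rx":0,"ry":0,"rz":0,"fingers":1}])

```text
clock: 14.65
tcp_pos: [0.4817, 0.261, 0.2019]
orientation: [-0.0, 0.194, 0.981, -0.0]
wrist_force: [0.4, -0.7, -1.5]
finger_gap: 0.0176
```

Inside the bore without contact (plug underside ≈0.103). Press home.

Emit:
servo_tool(deltas=[{"dx":0,"dy":0,"dz":-3,"rx":0,"ry":0,"rz":0,"fingers":1},{"dx":0,"dy":0,"dz":0,"rx":0,"ry":0,"rz":0,"fingers":1}])

```text
clock: 14.85
tcp_pos: [0.4822, 0.261, 0.1993]
orientation: [0.0, 0.194, 0.981, 0.0]
wrist_force: [1.1, -0.9, 0.3]
finger_gap: 0.0179
```

Emit:
servo_tool(deltas=[{"dx":0,"dy":0,"dz":-2,"rx":0,"ry":0,"rz":0,"fingers":1},{"dx":0,"dy":0,"dz":0,"rx":0,"ry":0,"rz":0,"fingers":1}])

```text
clock: 15.05
tcp_pos: [0.4823, 0.2611, 0.1978]
orientation: [0.001, 0.194, 0.981, 0.0]
wrist_force: [1.2, -0.8, 1.5]
finger_gap: 0.0178
```

Emit:
servo_tool(deltas=[{"dx":0,"dy":0,"dz":-2,"rx":0,"ry":0,"rz":0,"fingers":1},{"dx":0,"dy":0,"dz":0,"rx":0,"ry":0,"rz":0,"fingers":1}])

```text
clock: 15.25
tcp_pos: [0.4823, 0.2611, 0.1977]
orientation: [0.001, 0.194, 0.981, 0.001]
wrist_force: [-2.5, -2.5, 13.2]
finger_gap: 0.0174
```

Emit:
servo_tool(deltas=[{"dx":0,"dy":0,"dz":-2,"rx":0,"ry":0,"rz":0,"fingers":1},{"dx":0,"dy":0,"dz":0,"rx":0,"ry":0,"rz":0,"fingers":1}])

```text
clock: 15.45
tcp_pos: [0.4823, 0.2611, 0.1975]
orientation: [0.002, 0.194, 0.981, 0.001]
wrist_force: [-6.8, -3.5, 25.8]
finger_gap: 0.0179
```

Emit:
servo_tool(deltas=[{"dx":0,"dy":0,"dz":4,"rx":0,"ry":0,"rz":0,"fingers":1},{"dx":0,"dy":0,"dz":0,"rx":0,"ry":0,"rz":0,"fingers":-0.4},{"dx":0,"dy":0,"dz":0,"rx":0,"ry":0,"rz":0,"fingers":-0.4},{"dx":0,"dy":0,"dz":0,"rx":0,"ry":0,"rz":0,"fingers":-0.4},{"dx":0,"dy":0,"dz":20,"rx":0,"ry":0,"rz":0,"fingers":-0.4},{"dx":0,"dy":0,"dz":40,"rx":0,"ry":0,"rz":0,"fingers":-0.4},{"dx":0,"dy":-30,"dz":30,"rx":0,"ry":0,"rz":0,"fingers":-0.4},{"dx":-10,"dy":-40,"dz":0,"rx":0,"ry":0,"rz":0,"fingers":-0.4}])

```text
clock: 16.25
tcp_pos: [0.4745, 0.1919, 0.2909]
orientation: [0.004, 0.193, 0.981, 0.002]
wrist_force: [0.0, -0.4, 0.1]
finger_gap: 0.06
```

Emit:
servo_tool(deltas=[{"dx":-10,"dy":-40,"dz":0,"rx":0,"ry":0,"rz":0,"fingers":-0.4},{"dx":-10,"dy":-40,"dz":-20,"rx":0,"ry":0,"rz":0,"fingers":-0.4},{"dx":-10,"dy":0,"dz":-20,"rx":0,"ry":0,"rz":0,"fingers":-0.4},{"dx":0,"dy":0,"dz":0,"rx":0,"ry":0,"rz":0,"fingers":-0.4},{"dx":0,"dy":0,"dz":0,"rx":0,"ry":0,"rz":0,"fingers":-0.4}])

```text
clock: 16.75
tcp_pos: [0.4418, 0.1112, 0.2472]
orientation: [-0.0, 0.194, 0.981, 0.0]
wrist_force: [0.4, 0.1, 0.4]
finger_gap: 0.0595
```

```bash
python3 - <<'E'
from h import *
s=env.get_state();c=wrist();save('w9',c['img']);p=s['tcp_pos'];print(p,s['joint_pos'].round(2))
print('tpress',fitc(c,.461,.1,[(.014,.053)],.016),knob(c,.461,.099,.034,1))
print('tcan',fitc(c,.46,-.067,[(.12,.06),(.12,.056)]))
t=read_camera('top');print('ylid top',fitc(t,.479,.26,[(.117,.05)]))
E
```

```text
[0.44178863 0.11115233 0.24720489] [ 0.07  0.11 -0.35  1.11  0.    0.46]
tpress [ 0.461   0.098  50.1938] (array([0.4611, 0.0974]), np.int64(264))
tcan [ 0.4638 -0.0722 54.9708]
ylid top [ 0.4773  0.2625 18.1546]
```

View pics/w9.png

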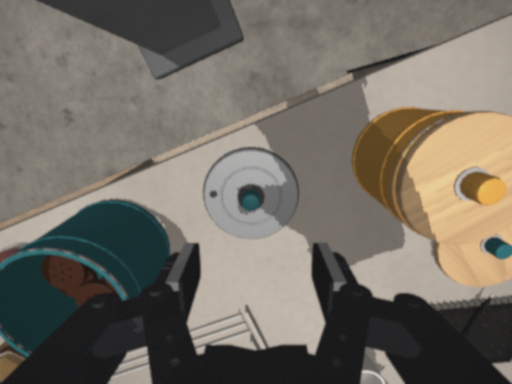

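Emit:
servo_tool(deltas=[{"dx":19,"dy":-13,"dz":-40,"rx":0,"ry":0,"rz":0,"fingers":-0.4},{"dx":0,"dy":0,"dz":-40,"rx":0,"ry":0,"rz":0,"fingers":-0.4},{"dx":0,"dy":0,"dz":-35,"rx":0,"ry":0,"rz":0,"fingers":-0.4},{"dx":0,"dy":0,"dz":0,"rx":0,"ry":0,"rz":0,"fingers":-0.4},{"dx":0,"dy":0,"dz":0,"rx":0,"ry":0,"rz":0,"fingers":-0.4}])

```text
clock: 17.35
tcp_pos: [0.4613, 0.0987, 0.1329]
orientation: [-0.0, 0.194, 0.981, 0.0]
wrist_force: [0.5, -0.3, 0.0]
finger_gap: 0.0598
```

Emit:
servo_tool(deltas=[{"dx":0,"dy":-1,"dz":-20,"rx":0,"ry":0,"rz":0,"fingers":-0.4},{"dx":0,"dy":0,"dz":-19,"rx":0,"ry":0,"rz":0,"fingers":-0.4},{"dx":0,"dy":0,"dz":0,"rx":0,"ry":0,"rz":0,"fingers":-0.4},{"dx":0,"dy":0,"dz":0,"rx":0,"ry":0,"rz":0,"fingers":1},{"dx":0,"dy":0,"dz":0,"rx":0,"ry":0,"rz":0,"fingers":1},{"dx":0,"dy":0,"dz":0,"rx":0,"ry":0,"rz":0,"fingers":1},{"dx":0,"dy":0,"dz":0,"rx":0,"ry":0,"rz":0,"fingers":1},{"dx":0,"dy":0,"dz":0,"rx":0,"ry":0,"rz":0,"fingers":1}])

```text
clock: 18.15
tcp_pos: [0.462, 0.0971, 0.095]
orientation: [0.002, 0.194, 0.981, 0.0]
wrist_force: [-1.1, 0.2, 8.1]
finger_gap: 0.0176
```

Emit:
servo_tool(deltas=[{"dx":0,"dy":0,"dz":20,"rx":0,"ry":0,"rz":0,"fingers":1},{"dx":0,"dy":0,"dz":45,"rx":0,"ry":0,"rz":0,"fingers":1},{"dx":0,"dy":0,"dz":45,"rx":0,"ry":0,"rz":0,"fingers":1},{"dx":0,"dy":-20,"dz":45,"rx":0,"ry":0,"rz":0,"fingers":1},{"dx":10,"dy":-30,"dz":40,"rx":0,"ry":0,"rz":0,"fingers":1},{"dx":10,"dy":-30,"dz":40,"rx":0,"ry":0,"rz":0,"fingers":1},{"dx":10,"dy":-30,"dz":40,"rx":0,"ry":0,"rz":0,"fingers":1},{"dx":10,"dy":-30,"dz":30,"rx":0,"ry":0,"rz":0,"fingers":1}])

```text
clock: 18.95
tcp_pos: [0.5002, -0.0422, 0.3995]
orientation: [0.002, 0.194, 0.981, -0.0]
wrist_force: [1.6, -0.4, -1.2]
finger_gap: 0.0173
```

Emit:
servo_tool(deltas=[{"dx":5,"dy":-40,"dz":0,"rx":0,"ry":0,"rz":0,"fingers":1},{"dx":0,"dy":0,"dz":0,"rx":0,"ry":0,"rz":0,"fingers":1},{"dx":0,"dy":0,"dz":0,"rx":0,"ry":0,"rz":0,"fingers":1},{"dx":0,"dy":0,"dz":0,"rx":0,"ry":0,"rz":0,"fingers":1}])

```text
clock: 19.35
tcp_pos: [0.5046, -0.0805, 0.3958]
orientation: [-0.0, 0.194, 0.981, 0.0]
wrist_force: [-0.7, -0.4, -1.7]
finger_gap: 0.0175
```

```bash
python3 - <<'E'
from h import *
s=env.get_state();c=wrist();p=s['tcp_pos'];print(p,s['finger_gap'],s['joint_pos'].round(2))
for w in(.01,.02):
 for arc in(1.5,2,3.14): print('tcan',fitc(c,.462,-.07,[(.12,.06),(.12,.056)],w,arc))
save('w10',c['img'])
E
```

```text
[ 0.50463893 -0.08054012  0.39575642] 0.017452249551711707 [-0.32  0.18  0.09  1.49  0.    0.07]
tcan [ 4.639000e-01 -7.250000e-02  1.197568e+02]
tcan [ 4.632000e-01 -7.380000e-02  1.172823e+02]
tcan [ 4.62900e-01 -7.34000e-02  8.24795e+01]
tcan [ 4.639000e-01 -7.250000e-02  1.197568e+02]
tcan [ 4.633000e-01 -7.380000e-02  1.172823e+02]
tcan [ 4.62600e-01 -7.38000e-02  8.24525e+01]
```

View pics/w10.png

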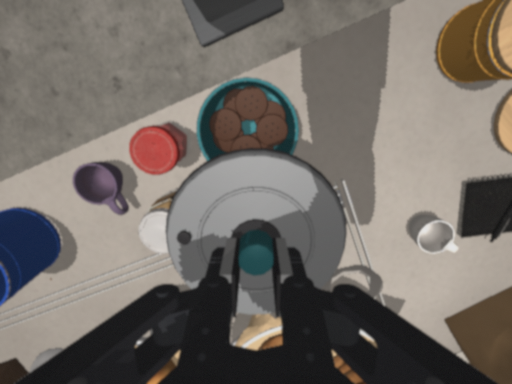

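Emit:
servo_tool(deltas=[{"dx":-20,"dy":4,"dz":-40,"rx":0,"ry":0,"rz":0,"fingers":1},{"dx":-22.5,"dy":3,"dz":-40,"rx":0,"ry":0,"rz":0,"fingers":1},{"dx":0,"dy":0,"dz":-40,"rx":0,"ry":0,"rz":0,"fingers":1},{"dx":0,"dy":0,"dz":-30,"rx":0,"ry":0,"rz":0,"fingers":1},{"dx":0,"dy":0,"dz":-18,"rx":0,"ry":0,"rz":0,"fingers":1},{"dx":0,"dy":0,"dz":0,"rx":0,"ry":0,"rz":0,"fingers":1},{"dx":0,"dy":0,"dz":0,"rx":0,"ry":0,"rz":0,"fingers":1}])

```text
clock: 20.1
tcp_pos: [0.4625, -0.0733, 0.2283]
orientation: [-0.0, 0.193, 0.981, 0.0]
wrist_force: [0.6, 0.1, -1.1]
finger_gap: 0.0179
```

Emit:
servo_tool(deltas=[{"dx":0,"dy":0,"dz":-8,"rx":0,"ry":0,"rz":0,"fingers":1},{"dx":0,"dy":0,"dz":-7,"rx":0,"ry":0,"rz":0,"fingers":1},{"dx":0,"dy":0,"dz":0,"rx":0,"ry":0,"rz":0,"fingers":1}])

```text
clock: 20.4
tcp_pos: [0.4624, -0.0741, 0.2124]
orientation: [-0.0, 0.194, 0.981, 0.0]
wrist_force: [-0.4, -0.8, -1.1]
finger_gap: 0.0177
```

Emit:
servo_tool(deltas=[{"dx":0,"dy":0,"dz":-4,"rx":0,"ry":0,"rz":0,"fingers":1},{"dx":0,"dy":0,"dz":0,"rx":0,"ry":0,"rz":0,"fingers":1}])

```text
clock: 20.6
tcp_pos: [0.4625, -0.0742, 0.2086]
orientation: [-0.0, 0.194, 0.981, 0.0]
wrist_force: [-0.4, -0.7, -0.2]
finger_gap: 0.0178
```

Emit:
servo_tool(deltas=[{"dx":0,"dy":0,"dz":-4,"rx":0,"ry":0,"rz":0,"fingers":1},{"dx":0,"dy":0,"dz":-4,"rx":0,"ry":0,"rz":0,"fingers":1},{"dx":0,"dy":0,"dz":0,"rx":0,"ry":0,"rz":0,"fingers":1}])

```text
clock: 20.9
tcp_pos: [0.4623, -0.0741, 0.2002]
orientation: [-0.001, 0.194, 0.981, 0.0]
wrist_force: [0.7, 1.1, -0.1]
finger_gap: 0.0177
```

Emit:
servo_tool(deltas=[{"dx":0,"dy":0,"dz":-6,"rx":0,"ry":0,"rz":0,"fingers":1},{"dx":0,"dy":0,"dz":-5,"rx":0,"ry":0,"rz":0,"fingers":1},{"dx":0,"dy":0,"dz":0,"rx":0,"ry":0,"rz":0,"fingers":1}])

```text
clock: 21.2
tcp_pos: [0.4621, -0.074, 0.189]
orientation: [-0.001, 0.194, 0.981, 0.0]
wrist_force: [-0.1, -0.9, 0.2]
finger_gap: 0.0173
```

Emit:
servo_tool(deltas=[{"dx":0,"dy":0,"dz":-5,"rx":0,"ry":0,"rz":0,"fingers":1},{"dx":0,"dy":0,"dz":-5,"rx":0,"ry":0,"rz":0,"fingers":1},{"dx":0,"dy":0,"dz":-3,"rx":0,"ry":0,"rz":0,"fingers":1},{"dx":0,"dy":0,"dz":0,"rx":0,"ry":0,"rz":0,"fingers":1}])

```text
clock: 21.6
tcp_pos: [0.4623, -0.0741, 0.1763]
orientation: [-0.001, 0.194, 0.981, 0.0]
wrist_force: [0.7, 1.0, -0.9]
finger_gap: 0.0177
```

Emit:
servo_tool(deltas=[{"dx":0,"dy":0,"dz":-3,"rx":0,"ry":0,"rz":0,"fingers":1},{"dx":0,"dy":0,"dz":0,"rx":0,"ry":0,"rz":0,"fingers":1}])

```text
clock: 21.8
tcp_pos: [0.4626, -0.0742, 0.1737]
orientation: [-0.0, 0.194, 0.981, 0.0]
wrist_force: [-0.1, -0.8, -1.9]
finger_gap: 0.0174
```

Emit:
servo_tool(deltas=[{"dx":0,"dy":0,"dz":-3,"rx":0,"ry":0,"rz":0,"fingers":1},{"dx":0,"dy":0,"dz":0,"rx":0,"ry":0,"rz":0,"fingers":1}])

```text
clock: 22.0
tcp_pos: [0.4625, -0.0742, 0.1706]
orientation: [-0.0, 0.194, 0.981, 0.0]
wrist_force: [-0.5, -0.1, -1.3]
finger_gap: 0.0178
```

Emit:
servo_tool(deltas=[{"dx":0,"dy":0,"dz":-3,"rx":0,"ry":0,"rz":0,"fingers":1},{"dx":0,"dy":0,"dz":0,"rx":0,"ry":0,"rz":0,"fingers":1}])

```text
clock: 22.2
tcp_pos: [0.4625, -0.0741, 0.1676]
orientation: [-0.0, 0.194, 0.981, 0.0]
wrist_force: [0.3, 0.5, -0.7]
finger_gap: 0.0177
```

Emit:
servo_tool(deltas=[{"dx":0,"dy":0,"dz":-3,"rx":0,"ry":0,"rz":0,"fingers":1},{"dx":0,"dy":0,"dz":0,"rx":0,"ry":0,"rz":0,"fingers":1}])

```text
clock: 22.4
tcp_pos: [0.4625, -0.0741, 0.1645]
orientation: [-0.0, 0.194, 0.981, 0.0]
wrist_force: [-0.6, -0.1, -0.4]
finger_gap: 0.0178
```

Emit:
servo_tool(deltas=[{"dx":0,"dy":0,"dz":-3,"rx":0,"ry":0,"rz":0,"fingers":1},{"dx":0,"dy":0,"dz":0,"rx":0,"ry":0,"rz":0,"fingers":1}])

```text
clock: 22.6
tcp_pos: [0.4625, -0.0742, 0.1615]
orientation: [-0.0, 0.194, 0.981, 0.0]
wrist_force: [-0.2, -0.5, -0.3]
finger_gap: 0.0177
```

Emit:
servo_tool(deltas=[{"dx":0,"dy":0,"dz":-2,"rx":0,"ry":0,"rz":0,"fingers":1},{"dx":0,"dy":0,"dz":0,"rx":0,"ry":0,"rz":0,"fingers":1}])

```text
clock: 22.8
tcp_pos: [0.4627, -0.0742, 0.1599]
orientation: [0.0, 0.194, 0.981, 0.0]
wrist_force: [0.2, -0.1, -1.0]
finger_gap: 0.0177
```

Emit:
servo_tool(deltas=[{"dx":0,"dy":0,"dz":-2,"rx":0,"ry":0,"rz":0,"fingers":1},{"dx":0,"dy":0,"dz":0,"rx":0,"ry":0,"rz":0,"fingers":1}])

```text
clock: 23.0
tcp_pos: [0.4628, -0.0742, 0.1597]
orientation: [0.001, 0.194, 0.981, -0.0]
wrist_force: [-6.1, 2.3, 16.7]
finger_gap: 0.018
```

Emit:
servo_tool(deltas=[{"dx":0,"dy":0,"dz":-2,"rx":0,"ry":0,"rz":0,"fingers":1},{"dx":0,"dy":0,"dz":0,"rx":0,"ry":0,"rz":0,"fingers":1}])

```text
clock: 23.2
tcp_pos: [0.4628, -0.0742, 0.1596]
orientation: [0.001, 0.194, 0.981, -0.0]
wrist_force: [-11.0, 3.6, 31.9]
finger_gap: 0.0176
```

Emit:
servo_tool(deltas=[{"dx":0,"dy":0,"dz":4,"rx":0,"ry":0,"rz":0,"fingers":1},{"dx":0,"dy":0,"dz":0,"rx":0,"ry":0,"rz":0,"fingers":0.1},{"dx":0,"dy":0,"dz":0,"rx":0,"ry":0,"rz":0,"fingers":0.1},{"dx":0,"dy":0,"dz":0,"rx":0,"ry":0,"rz":0,"fingers":0.1}])

```text
clock: 23.6
tcp_pos: [0.4625, -0.0742, 0.1594]
orientation: [-0.0, 0.194, 0.981, 0.0]
wrist_force: [-0.0, 0.7, 0.4]
finger_gap: 0.0384
```

Emit:
servo_tool(deltas=[{"dx":0,"dy":0,"dz":25,"rx":0,"ry":0,"rz":0,"fingers":0.1},{"dx":0,"dy":0,"dz":45,"rx":0,"ry":0,"rz":0,"fingers":0.1},{"dx":0,"dy":0,"dz":45,"rx":0,"ry":0,"rz":0,"fingers":0.1},{"dx":10,"dy":0,"dz":45,"rx":0,"ry":0,"rz":0,"fingers":0.1},{"dx":15,"dy":0,"dz":30,"rx":0,"ry":0,"rz":0,"fingers":0.1},{"dx":10,"dy":0,"dz":0,"rx":0,"ry":0,"rz":0,"fingers":0.1},{"dx":0,"dy":0,"dz":0,"rx":0,"ry":0,"rz":0,"fingers":-0.4},{"dx":0,"dy":0,"dz":0,"rx":0,"ry":0,"rz":0,"fingers":-0.4}])

```text
clock: 24.4
tcp_pos: [0.497, -0.074, 0.3479]
orientation: [-0.002, 0.194, 0.981, 0.0]
wrist_force: [0.1, -0.0, -1.4]
finger_gap: 0.0595
```

```bash
python3 - <<'E'
from h import *
s=env.get_state();c=wrist();p=s['tcp_pos'];print(p)
print('tcan',fitc(c,.462,-.073,[(.12,.06),(.12,.056)],.016),'press',fitc(c,.462,-.073,[(.079,.053)],.01),knob(c,.462,-.073,.099,1))
save('w11',cv2.resize(c['img'][20:300,130:430],None,fx=2,fy=2))
E
```

```text
[ 0.49696951 -0.07398065  0.34792458]
tcan [ 4.625000e-01 -7.300000e-02  1.178286e+02] press [ 0.4642 -0.0727 60.    ] (array([ 0.4632, -0.0738]), np.int64(229))
```

View pics/w11.png

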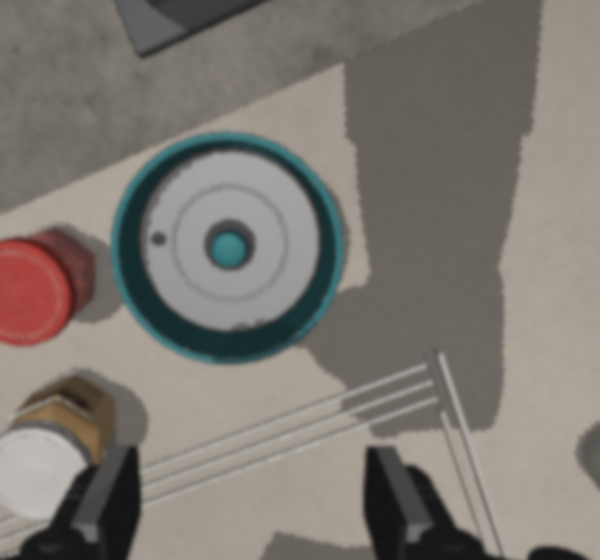

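Emit:
servo_tool(deltas=[{"dx":-5,"dy":48,"dz":0,"rx":0,"ry":0,"rz":0,"fingers":-0.4},{"dx":0,"dy":48,"dz":0,"rx":0,"ry":0,"rz":0,"fingers":-0.4},{"dx":0,"dy":48,"dz":0,"rx":0,"ry":0,"rz":0,"fingers":-0.4},{"dx":0,"dy":48,"dz":0,"rx":0,"ry":0,"rz":0,"fingers":-0.4},{"dx":10,"dy":48,"dz":0,"rx":0,"ry":0,"rz":0,"fingers":-0.4},{"dx":20,"dy":48,"dz":0,"rx":0,"ry":0,"rz":0,"fingers":-0.4},{"dx":20,"dy":48,"dz":0,"rx":0,"ry":0,"rz":0,"fingers":-0.4},{"dx":20,"dy":48,"dz":-20,"rx":0,"ry":0,"rz":0,"fingers":-0.4}])

```text
clock: 25.25
tcp_pos: [0.5593, 0.3033, 0.3328]
orientation: [0.001, 0.194, 0.981, 0.001]
wrist_force: [0.6, -0.9, -0.5]
finger_gap: 0.0599
```

Emit:
servo_tool(deltas=[{"dx":20,"dy":20,"dz":-30,"rx":0,"ry":0,"rz":0,"fingers":-0.4},{"dx":0,"dy":0,"dz":-30,"rx":0,"ry":0,"rz":0,"fingers":-0.4},{"dx":0,"dy":0,"dz":0,"rx":0,"ry":0,"rz":0,"fingers":-0.4},{"dx":0,"dy":0,"dz":0,"rx":0,"ry":0,"rz":0,"fingers":-0.4}])

```text
clock: 25.65
tcp_pos: [0.5779, 0.3205, 0.2708]
orientation: [-0.002, 0.194, 0.981, -0.001]
wrist_force: [0.0, 0.5, 0.3]
finger_gap: 0.0601
```

```bash
python3 - <<'E'
from h import *
s=env.get_state();c=wrist();p=s['tcp_pos'];print(p,s['joint_pos'].round(2))
print('tlid',fitc(c,.618,.331,[(.018,.06)],.02),knob(c,.618,.331,.038,1))
save('w12',c['img'])
E
```

```text
[0.57791102 0.3205067  0.27078756] [ 0.39  0.5   0.24  1.32 -0.    0.78]
tlid [ 0.619   0.3308 33.4422] (array([0.6173, 0.331 ]), np.int64(184))
```

Emit:
servo_tool(deltas=[{"dx":20,"dy":5,"dz":-40,"rx":0,"ry":0,"rz":0,"fingers":-0.4},{"dx":20,"dy":5,"dz":-40,"rx":0,"ry":0,"rz":0,"fingers":-0.4},{"dx":0,"dy":0,"dz":-40,"rx":0,"ry":0,"rz":0,"fingers":-0.4},{"dx":0,"dy":0,"dz":0,"rx":0,"ry":0,"rz":0,"fingers":-0.4},{"dx":0,"dy":0,"dz":0,"rx":0,"ry":0,"rz":0,"fingers":-0.4}])

```text
clock: 26.2
tcp_pos: [0.6192, 0.3307, 0.1539]
orientation: [0.0, 0.194, 0.981, 0.0]
wrist_force: [0.1, -0.4, 1.2]
finger_gap: 0.0596
```

Emit:
servo_tool(deltas=[{"dx":0,"dy":0,"dz":-20,"rx":0,"ry":0,"rz":0,"fingers":-0.4},{"dx":0,"dy":0,"dz":-20,"rx":0,"ry":0,"rz":0,"fingers":-0.4},{"dx":0,"dy":0,"dz":-15,"rx":0,"ry":0,"rz":0,"fingers":-0.4},{"dx":0,"dy":0,"dz":0,"rx":0,"ry":0,"rz":0,"fingers":-0.4},{"dx":0,"dy":0,"dz":0,"rx":0,"ry":0,"rz":0,"fingers":1},{"dx":0,"dy":0,"dz":0,"rx":0,"ry":0,"rz":0,"fingers":1},{"dx":0,"dy":0,"dz":0,"rx":0,"ry":0,"rz":0,"fingers":1},{"dx":0,"dy":0,"dz":0,"rx":0,"ry":0,"rz":0,"fingers":1}])

```text
clock: 27.0
tcp_pos: [0.6198, 0.3313, 0.0988]
orientation: [0.001, 0.194, 0.981, 0.001]
wrist_force: [-0.9, -0.7, 6.0]
finger_gap: 0.0178
```

Emit:
servo_tool(deltas=[{"dx":0,"dy":0,"dz":20,"rx":0,"ry":0,"rz":0,"fingers":1},{"dx":0,"dy":0,"dz":45,"rx":0,"ry":0,"rz":0,"fingers":1},{"dx":0,"dy":0,"dz":45,"rx":0,"ry":0,"rz":0,"fingers":1},{"dx":-30,"dy":0,"dz":45,"rx":0,"ry":0,"rz":0,"fingers":1},{"dx":-40,"dy":-10,"dz":45,"rx":0,"ry":0,"rz":0,"fingers":1},{"dx":-40,"dy":-20,"dz":0,"rx":0,"ry":0,"rz":0,"fingers":1},{"dx":-40,"dy":-30,"dz":0,"rx":0,"ry":0,"rz":0,"fingers":1},{"dx":0,"dy":-45,"dz":0,"rx":0,"ry":0,"rz":0,"fingers":1}])

```text
clock: 27.8
tcp_pos: [0.473, 0.2285, 0.2855]
orientation: [-0.002, 0.191, 0.982, -0.0]
wrist_force: [2.5, -0.9, -2.2]
finger_gap: 0.0177
```

Emit:
servo_tool(deltas=[{"dx":0,"dy":-45,"dz":0,"rx":0,"ry":0,"rz":0,"fingers":1},{"dx":0,"dy":-45,"dz":0,"rx":0,"ry":0,"rz":0,"fingers":1},{"dx":0,"dy":-45,"dz":0,"rx":0,"ry":0,"rz":0,"fingers":1},{"dx":0,"dy":-45,"dz":0,"rx":0,"ry":0,"rz":0,"fingers":1},{"dx":0,"dy":-45,"dz":0,"rx":0,"ry":0,"rz":0,"fingers":1},{"dx":0,"dy":-45,"dz":0,"rx":0,"ry":0,"rz":0,"fingers":1},{"dx":0,"dy":0,"dz":0,"rx":0,"ry":0,"rz":0,"fingers":1},{"dx":0,"dy":0,"dz":0,"rx":0,"ry":0,"rz":0,"fingers":1}])

```text
clock: 28.6
tcp_pos: [0.4783, -0.0431, 0.2854]
orientation: [-0.0, 0.196, 0.981, 0.0]
wrist_force: [-0.6, 0.2, -2.3]
finger_gap: 0.0177
```

Emit:
servo_tool(deltas=[{"dx":-15,"dy":-30,"dz":-15,"rx":0,"ry":0,"rz":0,"fingers":1},{"dx":0,"dy":0,"dz":-25,"rx":0,"ry":0,"rz":0,"fingers":1},{"dx":0,"dy":0,"dz":-15,"rx":0,"ry":0,"rz":0,"fingers":1},{"dx":0,"dy":0,"dz":0,"rx":0,"ry":0,"rz":0,"fingers":1},{"dx":0,"dy":0,"dz":0,"rx":0,"ry":0,"rz":0,"fingers":1}])

```text
clock: 29.1
tcp_pos: [0.4636, -0.0709, 0.2307]
orientation: [-0.0, 0.193, 0.981, 0.0]
wrist_force: [-0.0, -0.1, -1.0]
finger_gap: 0.0175
```

Emit:
servo_tool(deltas=[{"dx":0,"dy":-2.5,"dz":-4,"rx":0,"ry":0,"rz":0,"fingers":1},{"dx":0,"dy":0,"dz":-6,"rx":0,"ry":0,"rz":0,"fingers":1},{"dx":0,"dy":0,"dz":-3,"rx":0,"ry":0,"rz":0,"fingers":1},{"dx":0,"dy":0,"dz":0,"rx":0,"ry":0,"rz":0,"fingers":1}])

```text
clock: 29.5
tcp_pos: [0.4633, -0.0744, 0.217]
orientation: [-0.0, 0.194, 0.981, 0.0]
wrist_force: [0.1, -0.7, -2.0]
finger_gap: 0.0177
```

Emit:
servo_tool(deltas=[{"dx":0,"dy":0,"dz":-2,"rx":0,"ry":0,"rz":0,"fingers":1},{"dx":0,"dy":0,"dz":0,"rx":0,"ry":0,"rz":0,"fingers":1}])

```text
clock: 29.7
tcp_pos: [0.4635, -0.0745, 0.2153]
orientation: [-0.0, 0.194, 0.981, 0.0]
wrist_force: [-0.6, 0.7, -1.5]
finger_gap: 0.0176
```

Home is TCP z ≈ 0.2128.

Emit:
servo_tool(deltas=[{"dx":0,"dy":0,"dz":-2,"rx":0,"ry":0,"rz":0,"fingers":1},{"dx":0,"dy":0,"dz":0,"rx":0,"ry":0,"rz":0,"fingers":1}])

```text
clock: 29.9
tcp_pos: [0.4635, -0.0745, 0.2132]
orientation: [-0.0, 0.194, 0.981, 0.0]
wrist_force: [-0.4, 0.2, -1.8]
finger_gap: 0.0175
```

Emit:
servo_tool(deltas=[{"dx":0,"dy":0,"dz":-2,"rx":0,"ry":0,"rz":0,"fingers":1},{"dx":0,"dy":0,"dz":0,"rx":0,"ry":0,"rz":0,"fingers":1}])

```text
clock: 30.1
tcp_pos: [0.4636, -0.0745, 0.2128]
orientation: [0.001, 0.194, 0.981, -0.0]
wrist_force: [-4.1, 0.3, 8.7]
finger_gap: 0.0175
```

Emit:
servo_tool(deltas=[{"dx":0,"dy":0,"dz":-2,"rx":0,"ry":0,"rz":0,"fingers":1},{"dx":0,"dy":0,"dz":0,"rx":0,"ry":0,"rz":0,"fingers":1}])

```text
clock: 30.3
tcp_pos: [0.4636, -0.0745, 0.2126]
orientation: [0.001, 0.194, 0.981, -0.0]
wrist_force: [-7.9, 2.7, 23.3]
finger_gap: 0.0174
```

Seated exactly at the predicted height. Release, retreat upward and check.

Emit:
servo_tool(deltas=[{"dx":0,"dy":0,"dz":3,"rx":0,"ry":0,"rz":0,"fingers":1},{"dx":0,"dy":0,"dz":0,"rx":0,"ry":0,"rz":0,"fingers":-0.4},{"dx":0,"dy":0,"dz":0,"rx":0,"ry":0,"rz":0,"fingers":-0.4},{"dx":0,"dy":0,"dz":0,"rx":0,"ry":0,"rz":0,"fingers":-0.4},{"dx":0,"dy":0,"dz":20,"rx":0,"ry":0,"rz":0,"fingers":-0.4},{"dx":0,"dy":0,"dz":40,"rx":0,"ry":0,"rz":0,"fingers":-0.4},{"dx":0,"dy":20,"dz":40,"rx":0,"ry":0,"rz":0,"fingers":-0.4},{"dx":0,"dy":30,"dz":40,"rx":0,"ry":0,"rz":0,"fingers":-0.4}])

```text
clock: 31.1
tcp_pos: [0.4636, -0.0249, 0.3533]
orientation: [-0.0, 0.196, 0.981, -0.0]
wrist_force: [1.6, -0.3, 0.1]
finger_gap: 0.0598
```

Emit:
servo_tool(deltas=[{"dx":0,"dy":45,"dz":20,"rx":0,"ry":0,"rz":0,"fingers":-0.4},{"dx":0,"dy":45,"dz":20,"rx":0,"ry":0,"rz":0,"fingers":-0.4},{"dx":0,"dy":20,"dz":0,"rx":0,"ry":0,"rz":0,"fingers":-0.4},{"dx":0,"dy":0,"dz":0,"rx":0,"ry":0,"rz":0,"fingers":-0.4},{"dx":0,"dy":0,"dz":0,"rx":0,"ry":0,"rz":0,"fingers":-0.4}])

```text
clock: 31.6
tcp_pos: [0.4635, 0.0857, 0.3919]
orientation: [-0.0, 0.193, 0.981, -0.0]
wrist_force: [0.3, -1.0, -0.1]
finger_gap: 0.06
```

```bash
python3 - <<'E'
from h import *
s=env.get_state();c=wrist();p=s['tcp_pos'];print(p)
print('tlid',fitc(c,.463,-.073,[(.132,.06)],.016),knob(c,.463,-.073,.152,1),'ylid',fitc(c,.481,.261,[(.117,.05)],.016),knob(c,.481,.261,.137,0))
save('w13',c['img'])
E
```

```text
[0.46350028 0.08568974 0.39187466]
tlid [ 0.4615 -0.073  50.6721] (array([ 0.4621, -0.0726]), np.int64(202)) ylid [ 0.481   0.262  44.4548] (array([0.4817, 0.2635]), np.int64(142))
```

View pics/w13.png

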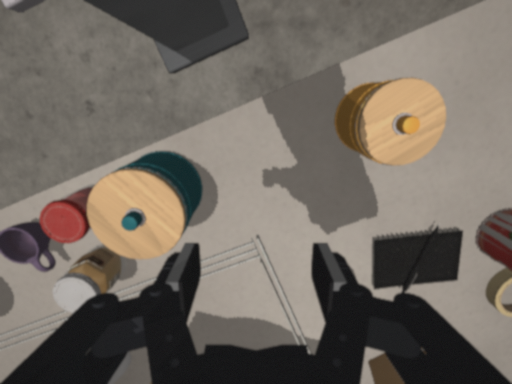

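```bash
python3 -c "
from h import *
print(job.hand_in())"
```

```text
the job is handed in; nothing more can be done
None
```

Both canisters are closed and the job was handed in at about 32 s on the robot clock. No verdict was reported.

- **Presses:** I lowered each press disc in the gripper until I felt contact, then let go. The yellow one came to rest about 43 mm below the rim and the teal one about 55 mm below, both within the stated 42–60 mm. Pictures taken before closing showed both flat and within about 2 mm of centre.
- **Lids:** I pressed both lids down with about 25 N. Each stopped within 0.2 mm of the height worked out for fully home. The final picture shows both level and within about 1.5 mm of their canister's centre.
- **Bystanders:** The jars and the cup show no sign of having been touched in the last picture. I did not measure their positions again.

**What went off plan or disagreed:**
- The yellow press brushed the bore on the way in, with about 7 N, so I shifted it 2–3 mm and it went down freely.
- Because I queued several downward steps at once, the yellow press was pushed onto the biscuits with about 53 N on the tool's z axis before I eased off. That is below the 120 N wrist limit and was through the fingers, not the gripper's body.
- The top camera put things up to about 9 mm from where the wrist camera did. I went by the wrist camera.

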